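# Gauge fired clay bars and load the wheel for glazing

### The arm

A 6-joint arm with a two-finger parallel gripper is mounted at the origin on the work surface. World frame = base frame: x ahead of the robot, y to its left, z up, the work surface at z = 0. Lengths are in m, angles in rad, forces in N, time in s.
With the tool pointing down it reaches from about 0.375 to 0.925 m from the base axis. Payload 5.7 kg.
Tool frame: the origin (TCP) lies midway between the tips of the shut fingers; the grasp point (between the pads) lies 19 mm behind it; z points along the fingers, y is the line along which they close (so a half turn about z gives the same grasp; the last joint's range is limited). The gripper opens to 88 mm and grips with 3 to 60 N. Pads are 20 mm wide; open, the fingers measure 115 mm over their backs; the gripper's body (75 mm by 178 mm) begins 61 mm behind the grasp point.
Start: joints at [-1.279, 0.359, 1.51, -0, 1.272, -0.115], TCP at [0.237, -0.551, 0.223] pointing down, gripper open.
Joint ranges: [-2.97, 2.97], [-1.01, 2.36], [0.21, 2.38], [-0.96, 4.11], [0.2, 2.71], [-2.98, 2.98]. Speed limits (rad/s): [2.39, 2.39, 3.14, 3.14, 3.14, 3.14].

### API

Orientations are given as a unit quaternion [x, y, z, w].
In Python, from bench import move_ptp, servo_line, goto_joints, move_gripper, sleep, inverse_kinematics, capture, PlanningError, close_job, spot_in, silhouettes, current_clock, current_joint_pos, current_qvel, current_joint_torque, current_position, current_orientation, current_force, current_torque, current_finger_gap, current_grip_force gives the robot as it stands. Calls block until the motion is done:
- move_ptp(position, orientation): joint-space move of the TCP to a pose.
- servo_line(position, orientation=None, rate=0.15, contact_N=None): straight line of the TCP; orientation=None keeps the orientation; rate is the mean speed in m/s. With contact_N (N) it stops when the force on the tool has changed by that much, and returns True; else False.
- goto_joints(angles): joint-space move.
- move_gripper(opening): finger opening in m; the grip force is fixed at half the most; returns when the fingers have stopped.
- sleep(seconds).
- inverse_kinematics(position, orientation): joint angles nearest the present ones, or None.
- capture(name): name is "side" or "top"; returns a dict with "image" (480x640x3 uint8, blue, green, red), "range_z" (480x640 float32, m along the optical axis (not along the pixel's ray), 0 where there is no reading), "intrinsics" (3x3 intrinsics, pixels), "R" (3x3) and "t" (3): a world point X has camera coordinates R X + t. Camera axes: x right, y down, z forward; pixel columns grow to the right and rows downward; lengths in m; the calibration is good to about 2 mm. A picture is of the moment at which its call begins.
A pose or a line that the arm cannot do raises PlanningError and nothing moves.
- close_job(): hands the job in; it is judged then, once.
Trained networks look in the newest picture that a camera, given by its name, has taken for a name from the list of things; names that differ only in an ending like _2 or _b are one class to them, and where a whole thing is asked for, a point or a joint stands for the part that bears it (a point fixed in the world has none). Each returns a list of dicts, best first, with "conf" (0 to 1); they miss things now and then, are a little off and sometimes report something else, mostly with a low value. They report only what shows in the picture. A call takes as long as a camera call. They do not tell look-alikes from the thing itself.
- spot_in(camera, query): "xy" ([column, row] in pixels, amid what is visible of it).
- silhouettes(camera, query): "region" (480x640 bool, what is visible of it) and "xy" ([column, row] in pixels, amid what is visible of it).
Readings, each from a call of its own:
- current_clock(): time.
- current_joint_pos(): joint angles.
- current_qvel(): joint speeds.
- current_joint_torque(): joint torques, N m.
- current_position(): TCP position.
- current_orientation(): TCP orientation.
- current_force(): force on the tool from outside, world axes, zero at the start.
- current_torque(): the same for the moment, N m.
- current_finger_gap(): finger opening in m.
- current_grip_force(): force on a finger pad.
Only numpy, scipy, OpenCV 4.12 (cv2) and the standard library are available. Lean on these libraries where they do the work, as an engineer would, in place of code of your own. Each camera call takes 0.05 s, during which the arm holds its last target. There are 200 camera calls.

### The job

First turn the banding wheel back to its loading stop (handle at the green block). Then check each of today's clay bars in the stepped length gauge, in the order white, yellow, green, blue, red (some are missing), lowering it level until it comes to rest in the gauge: put a bar that passes the green go jaws but stops on the red no-go step flat on the wheel, a bar too long for the go jaws in the orange tray, and a bar that drops through to the floor in the black tray. When every bar is in its place, turn the loaded wheel by its handle a quarter turn to its other stop (handle at the red block) and leave everything else on the table alone.

Things in the scene. Friction and masses are not known exactly. Their poses are not given: they have to be found in the camera images.
- bar_white: fired clay bar with a white glaze band around its middle and bare reddish ends; square section 34 x 34 mm, length (own x axis) about 84 to 116 mm, unknown before gauging; 0.24 kg more or less; origin at the bar's centre; any of the four long sides may lie down. None if this bar is absent today (or while held)
- bar_yellow: fired clay bar with a yellow glaze band around its middle and bare reddish ends; square section 34 x 34 mm, length (own x axis) about 84 to 116 mm, unknown before gauging; 0.24 kg more or less; origin at the bar's centre; any of the four long sides may lie down. None if this bar is absent today (or while held)
- bar_green: fired clay bar with a green glaze band around its middle and bare reddish ends; square section 34 x 34 mm, length (own x axis) about 84 to 116 mm, unknown before gauging; 0.24 kg more or less; origin at the bar's centre; any of the four long sides may lie down. None if this bar is absent today (or while held)
- bar_blue: fired clay bar with a blue glaze band around its middle and bare reddish ends; square section 34 x 34 mm, length (own x axis) about 84 to 116 mm, unknown before gauging; 0.24 kg more or less; origin at the bar's centre; any of the four long sides may lie down. None if this bar is absent today (or while held)
- bar_red: fired clay bar with a red glaze band around its middle and bare reddish ends; square section 34 x 34 mm, length (own x axis) about 84 to 116 mm, unknown before gauging; 0.24 kg more or less; origin at the bar's centre; any of the four long sides may lie down. None if this bar is absent today (or while held)
- ware_board: flat wooden board 150 x 360 x 10 mm, fixed, on which the bars lie at the start, 72 mm apart along its y, long axes about along its x; origin under its centre, top 10 mm up
- gauge: fixed stepped go / no-go length gauge, 150 (its x) x 56 (its y) x 60 mm tall; origin at the centre of its underside; floor plate top 10 mm up. A bar goes straight down between the two end jaws, level and centred, long axis along gauge x; square edges, no lead-in. Open along y: fingers beside the bar go down freely. A bar let go in it stays at its level
- gauge_go (a point): centre of the mouth of the gauge's upper, green go jaws: they are 106 mm apart, from 35 to 60 mm above the table; this point is level with the jaw tops, 60 mm up. A too long bar (116 mm) comes to rest on these tops. Axes as the gauge
- gauge_nogo (a point): centre of the mouth of the gauge's lower, red no-go jaws: they are 90 mm apart, from 10 to 35 mm above the table; this point is level with the red step, 35 mm up. A right bar (100 mm) comes to rest on this step; a too short one (84 mm) drops through to the floor plate at 10 mm. Axes as the gauge
- wheel_stand: fixed foot of the banding wheel (turntable); origin on the table on the wheel's vertical axis. A green block at its -x side marks the loading stop, a red block at its -y side the spraying stop
- wheel (a joint): angle of the turntable in rad, growing counter-clockwise from above: 0 at the loading stop (handle at the green block, the stand's -x side), 1.571 at the spraying stop (handle at the red block, the stand's -y side); hard end stops at both, and friction (0.15 N m) keeps it where it is left
- wheel_top (a point): centre of the turntable's flat top, 44 mm above the table; the top is a disc of 142 mm radius; axes turn with the disc, x pointing away from the handle
- wheel_handle (a point): upright round black handle post on the turntable, 22 mm thick, standing 50 mm above the disc at 122 mm from the axis; this point is on its axis, 34 mm above the disc top (16 mm below the post's top)
- tray_long: loose orange open tray, for too long bars; outside 110 (own x) x 160 (own y) x 28 mm, walls and floor 5 mm, 0.6 kg; origin at the centre of its underside
- tray_short: loose black open tray, for too short bars; same size and origin as the orange one
- slip_jar: bystander: amber glass jar with a steel lid, 76 mm across, 100 mm tall; leave it alone
- glaze_pot: bystander: small blue pot with a white cap, 46 mm across, 55 mm tall, standing among the task's things; leave it alone
- bowl: bystander: white bowl, 110 mm across, 50 mm tall; leave it alone
- brush: bystander: paint brush lying down; leave it alone
- rolling_pin: bystander: plain wooden rolling pin lying down, 40 mm thick, 280 mm long over its round ends; leave it alone
- mug: bystander: blue mug, 76 mm across, 85 mm tall; leave it alone
There are look-alikes about, which are no part of the job. What is shaped like the bar_yellow but purple is not meant. What is shaped like the bar_blue but purple is not meant.

How it is judged:
By the outcome, as a careful person would: the job done as asked, in the order asked, and still so for the second after the job is handed in, with the robot touching nothing.
Of bar_white, bar_yellow, bar_green, bar_blue, bar_red only 3 to 4 are there at a start; the rules pass over those that are not, and their reading is None.
At some moment in a run one of tray_long, tray_short may be knocked a few centimetres aside while the robot is not near it.
Once in a run the grip may slacken for a moment while it holds something.
It also fails if it takes over 210 s, if anything falls off the work surface, if the arm or the gripper's body presses on something with over 40 N, if the wrist force passes 120 N, or if a joint passes its speed limit or range.

## Working session

There is one attempt and no reset: what is moved stays moved. The work goes in short steps, each a Python script; the robot and the scene stay as the last script left them, time stands still between calls to the robot, and variables do not carry over. Pictures are saved under pics/ and viewed, at most 14 in all, crops included, and the job is handed in when it is done.

```bash
ls; mkdir -p pics; python3 - <<'E'
from bench import *
import cv2,numpy as np
for c in("top","side"):
    d=capture(c);cv2.imwrite(f"pics/{c}0.png",d["image"]);print(c,d["intrinsics"].round(1).tolist(),d["R"].round(3).tolist(),d["t"].round(3).tolist(),(d["range_z"]>0).mean())
    for q in["bar_white","bar_yellow","bar_green","bar_blue","bar_red","gauge","wheel","wheel_handle","wheel_stand","tray_long","tray_short","ware_board","glaze_pot"]:
        print(q,[(np.round(s["xy"]).tolist(),round(s["conf"],2)) for s in spot_in(c,q)][:4])
print(current_clock())
E
```

```text
pics
top [[554.0, 0.0, 319.9], [0.0, 554.0, 240.9], [0.0, 0.0, 1.0]] [[-0.002, -1.0, 0.008], [-0.992, 0.001, -0.122], [0.122, -0.008, -0.992]] [-0.002, 0.541, 1.744] 0.9958821614583333
bar_white [([186.0, 209.0], 0.66), ([149.0, 264.0], 0.55)]
bar_yellow [([190.0, 255.0], 0.96), ([162.0, 311.0], 0.63)]
bar_green [([296.0, 163.0], 0.36)]
bar_blue [([275.0, 259.0], 0.64), ([258.0, 256.0], 0.63), ([302.0, 302.0], 0.53), ([321.0, 267.0], 0.49)]
bar_red [([256.0, 256.0], 0.59), ([234.0, 256.0], 0.39)]
gauge [([321.0, 262.0], 0.78)]
wheel [([411.0, 238.0], 0.66)]
wheel_handle [([411.0, 238.0], 0.69), ([320.0, 262.0], 0.42), ([205.0, 322.0], 0.38)]
wheel_stand [([412.0, 236.0], 0.93), ([274.0, 258.0], 0.45)]
tray_long [([259.0, 208.0], 0.96), ([294.0, 163.0], 0.49), ([259.0, 255.0], 0.33)]
tray_short [([330.0, 206.0], 0.62), ([322.0, 265.0], 0.6)]
ware_board [([231.0, 256.0], 0.88), ([412.0, 237.0], 0.25)]
glaze_pot [([367.0, 289.0], 0.62)]
side [[475.4, 0.0, 315.8], [0.0, 475.4, 238.0], [0.0, 0.0, 1.0]] [[-0.963, -0.269, 0.021], [-0.173, 0.558, -0.812], [0.206, -0.785, -0.584]] [0.502, 0.167, 1.102] 0.99578125
bar_white []
bar_yellow [([266.0, 396.0], 0.96), ([357.0, 458.0], 0.84), ([237.0, 306.0], 0.54)]
bar_green []
bar_blue [([384.0, 292.0], 0.91), ([320.0, 297.0], 0.7)]
bar_red [([305.0, 317.0], 0.75), ([260.0, 456.0], 0.59)]
gauge [([197.0, 267.0], 0.68), ([338.0, 264.0], 0.59)]
wheel [([332.0, 201.0], 0.88)]
wheel_handle [([332.0, 197.0], 0.94)]
wheel_stand [([236.0, 307.0], 0.71)]
tray_long [([236.0, 309.0], 0.61)]
tray_short [([270.0, 248.0], 0.78)]
ware_board [([293.0, 363.0], 0.82), ([341.0, 165.0], 0.64)]
glaze_pot [([381.0, 232.0], 0.71), ([384.0, 389.0], 0.69), ([263.0, 396.0], 0.63)]
1.4
```

```bash
python3 -c "
import cv2
a=cv2.imread('pics/top0.png')[130:340,130:490];cv2.imwrite('pics/topc.png',cv2.resize(a,(800,467),interpolation=cv2.INTER_CUBIC))"
```

```text
(no output)
```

View pics/topc.png

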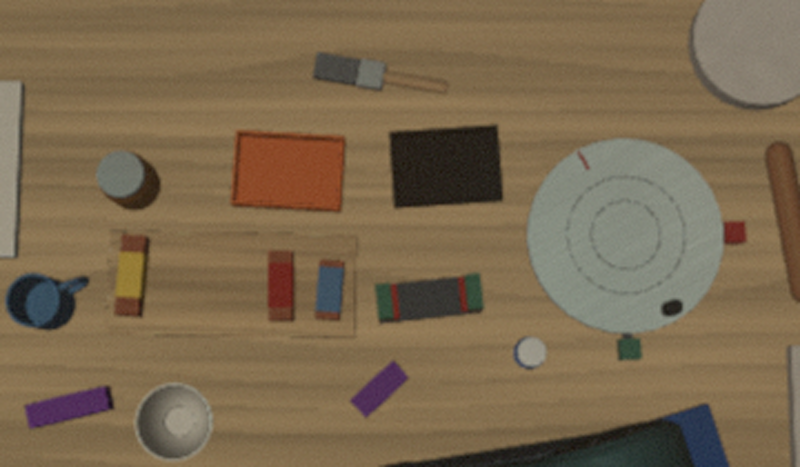

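View pics/side0.png

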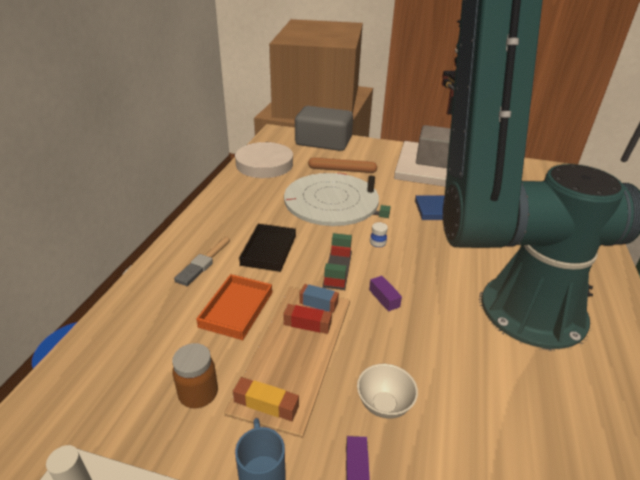

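The top view crop (scale 2.22, offset 130,130) shows the yellow (130,275), red (280,285) and blue (330,290) bars on the board. The gauge is at (430,298), the wheel at (625,235) with its handle at (672,308), the green block at (629,348) and the red block at (735,232). White and green are absent, and the purple bars are the look-alikes. The side view shows the same.

```bash
cat > h.py <<'E'
from bench import *
import cv2,numpy as np
from scipy.spatial.transform import Rotation as Rot
def cloud(c):
    d=capture(c);K=d["intrinsics"];z=d["range_z"].astype(float)
    v,u=np.mgrid[:480,:640]
    P=np.stack([(u-K[0,2])/K[0,0]*z,(v-K[1,2])/K[1,1]*z,z],-1)
    W=(P-d["t"])@d["R"]; W[z==0]=np.nan
    return d,W
def pix2w(d,uv,z):
    K,R,t=d["intrinsics"],d["R"],d["t"]
    r=R.T@np.linalg.inv(K)@np.array([uv[0],uv[1],1.]);o=-R.T@t
    return o+r*(z-o[2])/r[2]
def w2pix(d,X):
    p=d["intrinsics"]@(d["R"]@np.asarray(X)+d["t"]);return p[:2]/p[2]
def rect(W,m):
    "oriented rect of masked points in xy: centre, length,width, yaw of long axis"
    p=W[m&np.isfinite(W[...,2])][:,:2]
    (c,(a,b),th)=cv2.minAreaRect((p*1000).astype(np.float32))
    if a<b:a,b,th=b,a,th+90
    return np.array(c)/1000,a,b,(th+90)%180-90,len(p)
def near(W,xy,r,lo,hi):
    return (np.hypot(W[...,0]-xy[0],W[...,1]-xy[1])<r)&(W[...,2]>lo)&(W[...,2]<hi)
def q(yaw):  # tool down; finger-closing axis y at world angle yaw+90 (deg)
    return (Rot.from_euler('z',yaw,degrees=True)*Rot.from_euler('x',180,degrees=True)).as_quat()
E
python3 - <<'E'
from h import *
S={"yellow":(189,254),"red":(256,258),"blue":(278,260),"gauge":(323,264),"pot":(368,288),"long":(259,207),"short":(330,205),"wheel":(411,236),"handle":(432,268),"green":(413,287),"redb":(460,235)}
dt,T=cloud("top");ds,Sd=cloud("side")
print("tablez",np.nanmedian(T[300:320,330:360,2]),np.nanstd(T[300:320,330:360,2]))
for n,(u,v) in S.items():
    X=T[v,u];X0=np.nanmedian(T[v-1:v+2,u-1:u+2].reshape(-1,3),0)
    print(n,X0.round(4),"sidepix",w2pix(ds,X0).round(), end=" ")
    for nm,W in(("top",T),("side",Sd)):
        if n in("yellow","red","blue"):
            m=near(W,X0,.07,.037,.06); m&=abs(W[...,1]-X0[1])<.032
        elif n=="gauge": m=near(W,X0,.085,.05,.08)
        elif n=="pot": m=near(W,X0,.04,.03,.08)
        elif n in("long","short"): m=near(W,X0,.11,.018,.04)
        elif n=="wheel": m=near(W,X0,.17,.03,.06)
        elif n=="handle": m=near(W,X0,.03,.06,.12)
        else: m=near(W,X0,.03,.01,.06)
        if m.sum()<4: print(nm,"few",end=" ");continue
        c,a,b,th,k=rect(W,m)
        print(nm,c.round(4),round(a,1),round(b,1),"yaw",round(th,1),k,"z",np.nanmedian(W[m][:,2]).round(4),end=" | ")
    print()
E
```

```text
tablez 0.0014957793397842422 0.0043036076580627355
yellow [0.4974 0.4114 0.0446] sidepix [268. 390.] top [0.5017 0.4161] 116.0 36.9 yaw -3.8 407 z 0.0451 | side [0.5008 0.4175] 117.5 37.4 yaw -3.5 1224 z 0.0449 | 
red [0.4851 0.2001 0.0451] sidepix [308. 312.] top [0.4869 0.202 ] 100.2 35.2 yaw 1.3 344 z 0.0457 | side [0.4858 0.2028] 100.1 38.8 yaw 1.7 665 z 0.045 | 
blue [0.4788 0.1304 0.0439] sidepix [319. 292.] top [0.4806 0.1323] 84.2 35.6 yaw -5.2 279 z 0.0458 | side [0.4803 0.1334] 86.1 37.5 yaw -4.2 491 z 0.0452 | 
gauge [ 0.4684 -0.0129  0.0099] sidepix [338. 266.] top [ 0.4693 -0.01  ] 149.6 49.8 yaw -83.7 226 z 0.062 | side [ 0.4691 -0.0105] 157.3 50.3 yaw -83.8 376 z 0.0603 | 
pot [ 0.389  -0.1532  0.0563] sidepix [380. 226.] top [ 0.3905 -0.1548] 40.2 39.5 yaw 23.5 147 z 0.0553 | side [ 0.3894 -0.1528] 43.4 42.2 yaw -26.1 218 z 0.0535 | 
long [0.6564 0.1964 0.0055] sidepix [236. 308.] top [0.633  0.1972] 161.7 161.3 yaw 86.5 315 z 0.0278 | side [0.6558 0.1963] 163.5 112.8 yaw 86.7 849 z 0.0263 | 
short [ 0.6624 -0.0364  0.0073] sidepix [269. 248.] top [ 0.6639 -0.03  ] 171.9 113.3 yaw -86.8 301 z 0.028 | side [ 0.6631 -0.0328] 164.8 111.8 yaw -86.0 566 z 0.0262 | 
wheel [ 0.5542 -0.2931  0.0481] sidepix [332. 194.] top [ 0.5586 -0.2933] 282.7 282.0 yaw -41.5 6055 z 0.045 | side [ 0.5579 -0.289 ] 284.3 279.9 yaw -47.9 3946 z 0.0452 | 
handle [ 0.4489 -0.3484  0.0918] sidepix [372. 178.] top [ 0.451  -0.3504] 20.9 19.8 yaw 4.0 55 z 0.0917 | side [ 0.4506 -0.347 ] 21.0 19.2 yaw 2.5 92 z 0.0812 | 
green [ 0.393  -0.2997  0.0261] sidepix [385. 208.] top [ 0.3957 -0.2964] 49.6 45.8 yaw 26.8 118 z 0.027 | side [ 0.4012 -0.298 ] 41.8 37.6 yaw 2.6 123 z 0.026 | 
redb [ 0.5604 -0.4547  0.0257] sidepix [342. 176.] top [ 0.569 -0.451] 51.3 38.9 yaw -85.2 123 z 0.0278 | side [ 0.562  -0.4472] 44.2 28.9 yaw -74.0 16 z 0.0441 |
```

The two views agree: the bars are about 116 (yellow), 100 (red) and 84 mm (blue) long, and the gauge and wheel sizes match the text. Next is the wheel.

```bash
cat >> h.py <<'E'
C=np.array([.5583,-.2915]);ST=1.7
def tool_yaw(): return Rot.from_quat(current_orientation()).apply([1,0,0])
def best(p,yaw):
    "of yaw, yaw+180 the one with IK, nearest in joint 6"
    j0=np.array(current_joint_pos());r=[]
    for y in(yaw,yaw+180):
        j=inverse_kinematics(list(p),q(y))
        if j is not None:r.append((abs(np.array(j)-j0).max(),y))
    return min(r)[1]
def post(th,z=.060,r=.122):
    a=np.radians(th+180);return [C[0]+r*np.cos(a),C[1]+r*np.sin(a),z]
def arc(a,b,y0,z=.060):
    "world handle angles in deg (0 = -x side); y0 = tool yaw offset 0/180"
    n=max(1,int(abs(b-a)//12)+1)
    for t in np.linspace(a,b,n+1)[1:]:
        if servo_line(post(t,z),q(t+y0),rate=.06,contact_N=7): 
            return True
    return False
def handle():
    r=[]
    for c in("top","side"):
        d,W=cloud(c);m=near(W,C,.15,.075 if c=="side" else .07,.1)
        m&=np.hypot(W[...,0]-C[0],W[...,1]-C[1])>.1
        if m.sum()>5:
            x=rect(W,m)[0];r.append((c,x.round(4).tolist(),round(np.degrees(np.arctan2(*(C-x)[::-1])),1)))
    return r
E
python3 - <<'E'
from h import *
for y0 in(0,180):
    js=[inverse_kinematics(post(t),q(t+y0)) for t in(0,27.7,60,93)]
    print(y0,[None if j is None else np.round(j[5],2) for j in js])
y0=int(round(best(post(27.7,.17),27.7)-27.7))
move_ptp(post(27.7,.17),q(27.7+y0))
move_gripper(.05)
print(servo_line(post(27.7),rate=.15,contact_N=10))
move_gripper(.028)
print(arc(27.7,-4,y0),current_position(),current_force())
move_gripper(.05);p=np.array(current_position())
servo_line([p[0],p[1],.2],rate=.2)
move_ptp([.48,.0,.25],q(best([.48,0,.25],0)))
print(handle(),current_clock())
E
```

```text
0 [np.float64(0.85), np.float64(0.31), np.float64(-0.26), np.float64(-0.78)]
180 [np.float64(-2.29), np.float64(-2.83), np.float64(2.88), np.float64(2.36)]
False
True [ 0.4378986  -0.29519017  0.06026358] [-1.2005589  -3.34958316  1.80790119]
[('top', [0.4369, -0.297], np.float64(2.6)), ('side', [0.4362, -0.2968], np.float64(2.5))] 8.8417
```

```bash
python3 - <<'E'
from h import *
move_ptp(post(2.5,.17),q(2.5))
servo_line(post(2.5),rate=.15,contact_N=10)
move_gripper(.028)
print(servo_line(post(-6),q(0),rate=.03,contact_N=15),current_position(),current_force())
move_gripper(.05);p=np.array(current_position())
servo_line([p[0],p[1],.2],rate=.2)
move_ptp([.48,.2,.25],q(best([.48,.2,.25],0)))
print(handle(),current_clock())
d,T=cloud("top");d2,S=cloud("side")
for n,x in(("yellow",(.501,.4165)),("gauge",(.4692,-.0103)),("long",(.6558,.1963)),("short",(.663,-.033))):
  for W in(T,S):
    m=near(W,x,.085,.05,.08) if n=="gauge" else near(W,x,.11,.018,.04)
    if n=="yellow": m=near(W,x,.07,.037,.06)&(abs(W[...,1]-x[1])<.032)
    if m.sum()>5: print(n,rect(W,m))
E
```

```text
True [ 0.43669932 -0.29517956  0.05992033] [-1.16843429 -1.8764096   1.861538  ]
[('top', [0.4365, -0.297], np.float64(2.6)), ('side', [0.4355, -0.2948], np.float64(1.5))] 15.0917
yellow (array([0.50187497, 0.41600842]), 116.1984634399414, 37.59999465942383, -3.4185867309570312, 397)
yellow (array([0.5005976 , 0.41687943]), 116.74085998535156, 39.00529479980469, -4.986907958984375, 1232)
gauge (array([ 0.4694454, -0.0102215]), 149.59156799316406, 49.58953094482422, -83.94705581665039, 227)
gauge (array([ 0.46875394, -0.00881783]), 158.17347717285156, 50.0799674987793, -83.85076236724854, 367)
long (array([0.66302863, 0.19489616]), 161.51663208007812, 124.02027893066406, 87.68309783935547, 256)
long (array([0.65634302, 0.19508784]), 164.75796508789062, 112.44036102294922, 86.97718811035156, 834)
short (array([ 0.663909  , -0.03552376]), 159.95828247070312, 112.18641662597656, -86.21360063552856, 301)
short (array([ 0.66290948, -0.03509073]), 169.73849487304688, 111.94986724853516, -85.47339725494385, 568)
```

```bash
cat >> h.py <<'E'
G=np.array([.4691,-.0101]);GY=96.2
def down(p,z,N=8,rate=.05):
    return servo_line([p[0],p[1],z],rate=rate,contact_N=N)
def pick(xy,yaw,z,op=.054,lift=.16):
    y=best([*xy,.16],yaw);move_ptp([*xy,.16],q(y));move_gripper(op)
    print("pick contact",down(xy,z,10,.1));move_gripper(.0)
    servo_line([*xy,lift],rate=.15);print("gap",current_finger_gap(),current_grip_force(),"y",y)
def held(z,xy):
    "points of the held bar's visible parts, around TCP height z"
    for c in("top","side"):
        d,W=cloud(c);h=cv2.cvtColor(d["image"],cv2.COLOR_BGR2HSV)
        m=near(W,xy,.075,z-.012,z+.03)
        if m.sum()>10:print("held",c,rect(W,m),np.nanmedian(W[m],0).round(4))
E
python3 - <<'E'
from h import *
pick((.5013,.4164),-3.9,.018)
p=[*G,.14];y=best(p,GY);move_ptp(p,q(y));print("gap",current_finger_gap(),"gy",y)
held(.14,G);
for c in("top","side"):
    d=capture(c);u,v=w2pix(d,p).astype(int);cv2.imwrite(f"pics/y_{c}.png",cv2.resize(d["image"][max(0,v-80):v+80,u-100:u+100],(500,400),interpolation=cv2.INTER_CUBIC))
a=cv2.imread("pics/y_top.png");b=cv2.imread("pics/y_side.png");cv2.imwrite("pics/y.png",cv2.resize(np.hstack([a,b]),(800,320)))
print(current_force(),current_clock())
E
```

```text
pick contact False
gap 0.03377559685857344 29.999617338180542 y -3.9
gap 0.03413058924470252 gy 276.2
held top (array([ 0.45766168, -0.00802334]), 106.94132995605469, 20.45337677001953, 89.85183715820312, 52) [0.4556 0.0364 0.1646]
held side (array([ 0.46941025, -0.00666874]), 118.2846450805664, 51.837528228759766, -85.93843030929565, 646) [0.467  0.0138 0.1661]
[-8.37464782e-05  1.69082057e-01 -2.61672154e+00] 21.325
```

View pics/y.png

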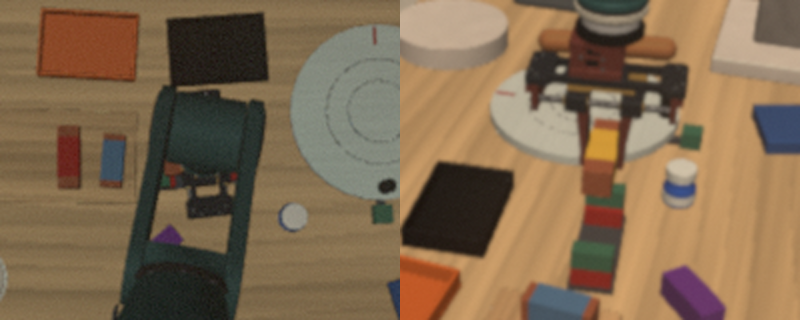

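The yellow bar is held level over the gauge and aligned with it (side view, right panel at 600,160). The handle sits at the green block. Next I lower the bar.

```bash
cat >> h.py <<'E'
def gauge(N=8):
    r=down(G,.016,N,.04);z=current_position()[2];print("rest",r,"bar bottom z",round(z-.008,4),current_force().round(1) if hasattr(current_force(),'round') else current_force())
    move_gripper(.054);sleep(.4);return z
def regrip():
    move_gripper(0.);p=current_position();servo_line([p[0],p[1],.16],rate=.12);print("gap",current_finger_gap(),current_grip_force())
def tray(x):
    for c in("side","top"):
        d,W=cloud(c);m=near(W,x,.13,.018,.04);m&=W[...,0]>.585
        if m.sum()>20:print(c,rect(W,m)[:4])
E
python3 - <<'E'
from h import *
z=gauge();tray((.656,.196));
print(current_position(),current_clock())
d,W=cloud("side");m=near(W,G,.07,z+.02,z+.045)
if m.sum()>10:print(rect(W,m),np.nanmedian(W[m],0))
E
```

```text
rest True bar bottom z 0.0597 [ 0.3 -0.3 -0.9]
side (array([0.67079083, 0.17555156]), 166.21368408203125, 111.80960845947266, 86.91557312011719)
top (array([0.67214154, 0.17510603]), 161.14476013183594, 112.52169036865234, 87.19391632080078)
[ 0.4680795  -0.00991812  0.06768984] 24.1333
(array([ 0.47094775, -0.00725866]), 124.5928955078125, 70.67984008789062, -66.57477760314941, 522) [ 0.46832    -0.00084413  0.09533003]
```

Yellow stopped on the go jaws at 59.7 mm, so it is too long. The orange tray has been knocked to (0.6715, 0.1755). I place yellow there.

```bash
cat >> h.py <<'E'
def place(xy,yaw,z):
    p=[*xy,.16];y=best(p,yaw);move_ptp(p,q(y));print("gap",current_finger_gap())
    print("place",down(xy,z,8,.06),current_position()[2]);move_gripper(.054)
    servo_line(p,rate=.2)
E
python3 - <<'E'
from h import *
regrip();place((.6715,.1755),87.,.014)
move_ptp([.5,-.05,.2],q(best([.5,-.05,.2],90)))
tray((.6715,.1755))
for c in("top","side"):
    d,W=cloud(c);m=near(W,(.67,.175),.08,.032,.05);print(c,rect(W,m) if m.sum()>9 else m.sum())
    for x in((.4864,.2024),(.4804,.1328)):
        m=near(W,x,.07,.037,.06)&(abs(W[...,1]-x[1])<.03)
        print(rect(W,m) if m.sum()>9 else m.sum())
print(current_clock())
E
```

```text
gap 0.03390114173716871 29.9954554438591
gap 0.03377093465007933
place False 0.014263623912714875
side (array([0.70587665, 0.15036499]), 213.01568603515625, 184.7909393310547, 86.97460174560547)
top (array([0.70741827, 0.17315439]), 183.18170166015625, 161.09912109375, -3.1638259887695312)
top (array([0.67103894, 0.17410175]), 156.39703369140625, 109.09349060058594, 86.79519653320312, 401)
(array([0.48654568, 0.2020551 ]), 100.04646301269531, 35.66435623168945, 0.9214920401573181, 347)
(array([0.48065662, 0.13202802]), 83.1239242553711, 34.9567985534668, -4.420753479003906, 279)
side (array([0.66879071, 0.17511005]), 120.5801010131836, 106.85771179199219, 86.55296325683594, 626)
(array([0.48555551, 0.20277907]), 100.08615112304688, 39.93467330932617, 1.0266510248184204, 667)
(array([0.47947208, 0.13310597]), 85.4066390991211, 37.61494064331055, -5.5365753173828125, 496)
33.1167
```

Blue is next.

```bash
python3 - <<'E'
from h import *
d=capture("top");cv2.imwrite("pics/a.png",cv2.resize(d["image"][130:340,130:490],(800,467)))
pick((.4801,.1326),-4.8,.018)
p=[*G,.14];move_ptp(p,q(best(p,GY)));print("gap",current_finger_gap(),current_force())
held(.14,G)
d=capture("side");u,v=w2pix(d,p).astype(int);cv2.imwrite("pics/b.png",cv2.resize(d["image"][v-80:v+80,u-100:u+100],(750,600)))
print(current_clock())
E
```

```text
pick contact False
gap 0.03381037256594778 29.9508199095726 y 175.2
gap 0.03386799968634661 [-0.60877186  0.77613426 -2.33212257]
held top (array([0.45508844, 0.02614715]), 13.333724021911621, 8.931154251098633, -0.1127166748046875, 21) [0.4554 0.0248 0.1653]
held side (array([ 0.46788937, -0.00755111]), 88.89381408691406, 51.192298889160156, -86.04654955863953, 538) [0.466  0.0097 0.1656]
38.7
```

View pics/a.png

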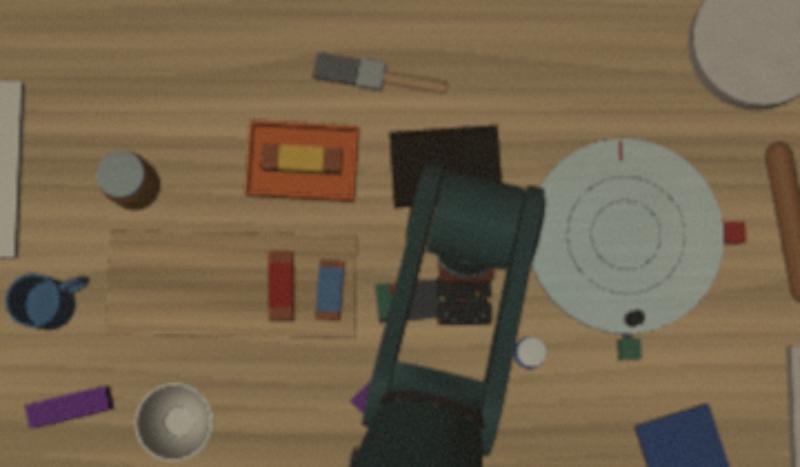

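View pics/b.png

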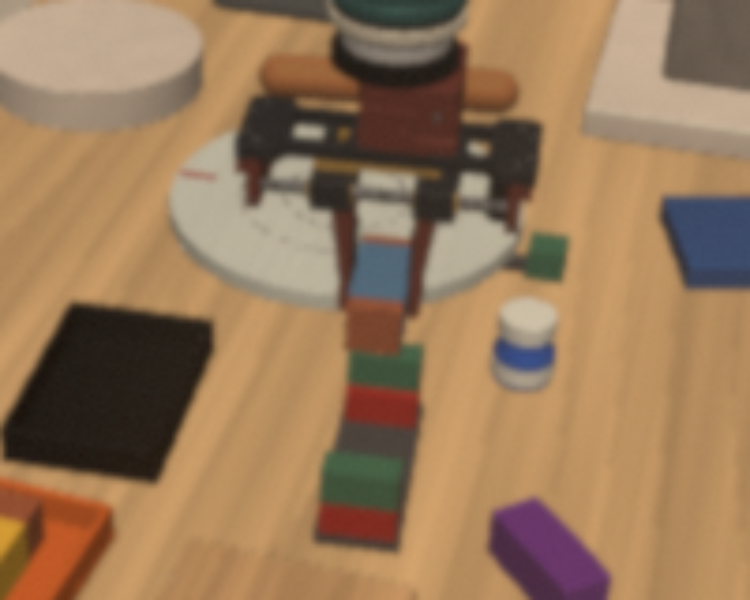

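Yellow lies flat in the orange tray (crop 300,158) and the wheel handle is at the green block (635,318). Blue is held level over the gauge, so I lower it.

```bash
python3 - <<'E'
from h import *
z=gauge();tray((.663,-.034));print(current_position(),current_clock())
E
```

```text
rest True bar bottom z 0.0103 [-1.1 -0.   3.2]
side (array([ 0.66909875, -0.02561954]), 206.4552764892578, 186.19749450683594, 48.44758987426758)
top (array([ 0.66998437, -0.02898709]), 206.4347381591797, 184.9568634033203, 48.34920883178711)
[ 0.46821411 -0.00994909  0.01757655] 42.525
```

Blue went through to the floor at 10.3 mm, so it is too short and goes in the black tray.

```bash
python3 - <<'E'
from h import *
regrip()
r=[]
for c in("top","side"):
    d,W=cloud(c);m=near(W,(.663,-.034),.102,.018,.033)&(W[...,0]>.59)&(W[...,1]<.07);R=rect(W,m);print(R);r.append(R)
if r[1][1]<175 and r[1][2]<118:
    c=r[1][0];place(c,r[1][3],.014)
    move_ptp([.5,.05,.2],q(best([.5,.05,.2],90)))
    for cc in("top","side"):
        d,W=cloud(cc);m=near(W,c,.06,.032,.05);print(cc,rect(W,m) if m.sum()>9 else m.sum())
print(current_clock())
E
```

```text
gap 0.033487913770363475 29.996192157268524
(array([ 0.66445764, -0.03563262]), 160.28077697753906, 112.62956237792969, -86.21969771385193, 253)
(array([ 0.66313354, -0.03502257]), 166.05984497070312, 111.6748046875, -86.03446388244629, 571)
gap 0.033783109043698675
place False 0.014263897002045549
top (array([ 0.66081476, -0.03724356]), 103.65172576904297, 81.35845947265625, 45.51024627685547, 281)
side (array([ 0.66258362, -0.03439346]), 89.62565612792969, 35.36443328857422, -85.690101146698, 306)
50.0917
```

Blue is in the black tray. Red is next.

```bash
python3 - <<'E'
from h import *
pick((.4861,.2024),1.1,.018)
p=[*G,.14];move_ptp(p,q(best(p,GY)));print("gap",current_finger_gap(),current_force())
held(.14,G)
d=capture("side");u,v=w2pix(d,p).astype(int);cv2.imwrite("pics/c.png",cv2.resize(d["image"][v-80:v+80,u-100:u+100],(750,600)))
z=gauge();print(current_position(),current_clock())
E
```

```text
pick contact False
gap 0.03401555278611754 29.99934822320938 y 181.1
gap 0.03357476266818555 [ 0.3857449   0.7544716  -3.22728895]
held top (array([0.45728018, 0.02983534]), 17.90941619873047, 16.49839210510254, 9.426684379577637, 31) [0.4556 0.0305 0.1645]
held side (array([ 0.46755667, -0.00679199]), 103.29127502441406, 50.2973747253418, 87.99254608154297, 591) [0.4668 0.0121 0.1659]
rest True bar bottom z 0.0348 [-0.3 -0.1  0.5]
[ 0.468086   -0.00993193  0.04254238] 58.8083
```

View pics/c.png

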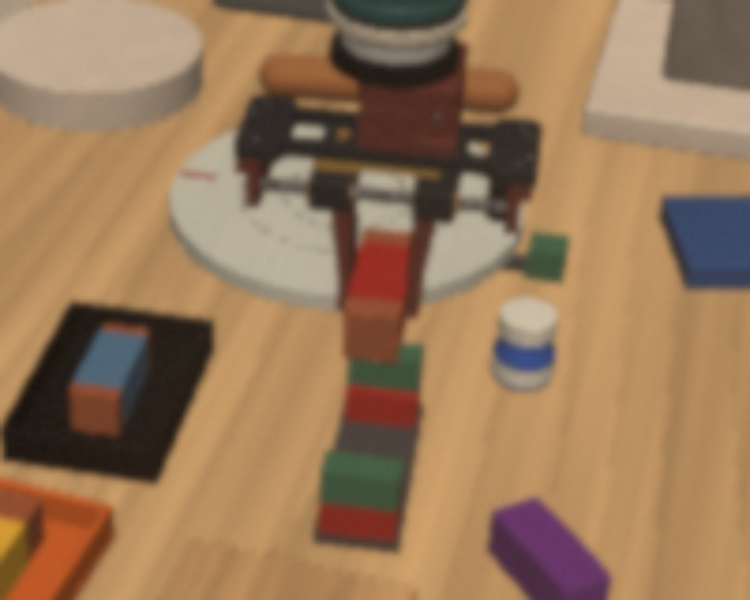

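Blue lies in the black tray (110,375). Red passed the go jaws and stopped at 34.8 mm on the no-go step, so it goes on the wheel.

```bash
python3 - <<'E'
from h import *
regrip();place((.563,-.29),90,.0525)
move_ptp([.5,.05,.2],q(best([.5,.05,.2],90)))
for c in("top","side"):
    d,W=cloud(c);m=near(W,C,.08,.07,.1);print(c,rect(W,m) if m.sum()>9 else m.sum(),np.nanmedian(W[m][:,2]))
    cv2.imwrite(f"pics/d_{c}.png",d["image"])
print(handle(),current_clock())
E
```

```text
gap 0.033739984982451246 29.994756281375885
gap 0.033708859400274384
place False 0.052871854867434294
top (array([ 0.56278131, -0.28990509]), 99.74227905273438, 34.479000091552734, -89.87383943796158, 348) 0.07948260819942052
side (array([ 0.56368823, -0.28891852]), 106.98199462890625, 34.68498992919922, -88.25240170955658, 158) 0.07904410564741164
[('top', [0.4366, -0.2985], np.float64(3.3)), ('side', [0.4367, -0.2947], np.float64(1.5))] 66.1917
```

View pics/d_side.png

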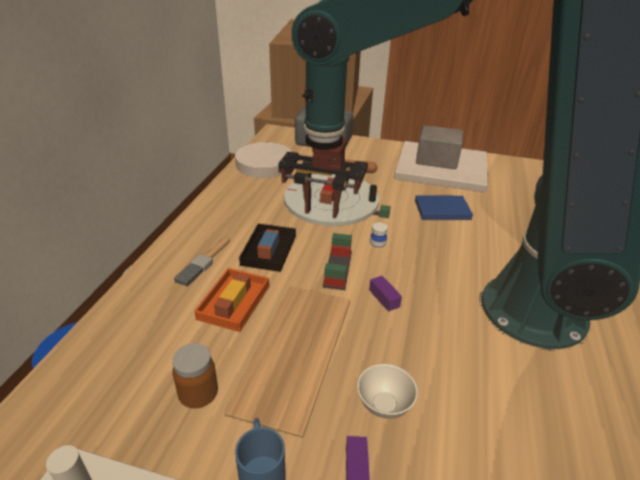

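All bars are in place: blue in the black tray (268,243), yellow in the orange tray (232,295) and red flat on the wheel (330,190, partly behind the raised gripper). I turn the wheel.

```bash
python3 - <<'E'
from h import *
move_ptp(post(2.3,.17),q(2.3));move_gripper(.05)
print(servo_line(post(2.3),rate=.12,contact_N=10))
move_gripper(.028)
r=arc(2.3,86,0)
print(r,current_position())
if not r: print(servo_line(post(98),q(92),rate=.025,contact_N=15),current_position(),current_force())
move_gripper(.05);p=np.array(current_position())
servo_line([p[0],p[1],.2],rate=.2)
move_ptp([.5,.05,.25],q(best([.5,.05,.25],90)))
print(handle(),current_clock())
for c in("top","side"):
    d,W=cloud(c);m=near(W,C,.08,.07,.1);print(c,rect(W,m) if m.sum()>9 else m.sum(),np.nanmedian(W[m][:,2]))
    if c=="top":cv2.imwrite("pics/e.png",cv2.resize(d["image"][130:340,130:490],(800,467)))
E
```

```text
False
False [ 0.54941496 -0.41302301  0.05996303]
True [ 0.56576726 -0.41235152  0.05939515] [ 0.29648469 -0.31589765  0.23539535]
[('top', [0.5642, -0.4134], np.float64(92.8))] 77.4333
top (array([ 0.55512354, -0.28706906]), 99.69051361083984, 35.70193099975586, -1.1973114013671875, 362) 0.07904042404919853
side (array([ 0.55506433, -0.28680063]), 101.1402816772461, 45.485652923583984, 0.8608314394950867, 242) 0.07896660797767789
```

View pics/e.png

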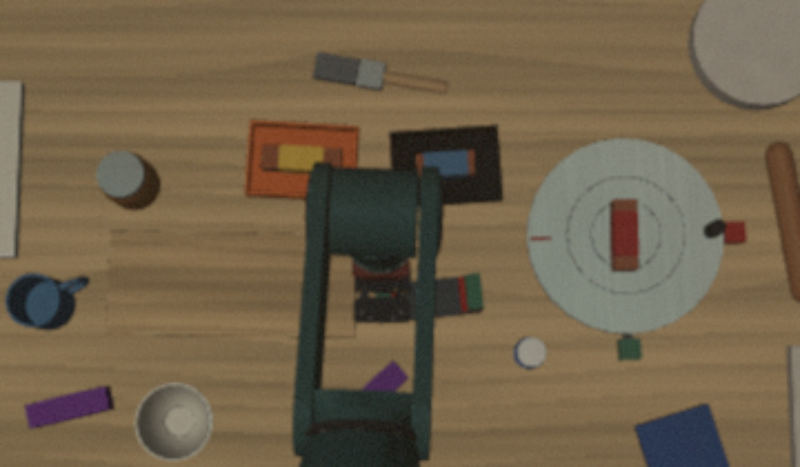

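The handle is at the red block (715,229) and the red bar lies flat on the wheel. Yellow and blue are in their trays and the bystanders are unmoved.

```bash
python3 -c "
from bench import *
print(close_job())"
```

```text
the job is handed in; nothing more can be done
None
```

The job is handed in: yellow (too long) is in the orange tray, blue (too short) in the black tray, red (right length) flat on the wheel, and the wheel is turned to its spraying stop; the white and green bars were absent today.

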